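Tip only the meatball from a two-section dish into the empty tray

TASK

Lift the blue two-section dish out of its rest by the orange fin and stand it in the middle of the green mat, let go, then take it again by its black handle and tip it over so that only the meatball rolls into the one empty tray of the carrier. The dumpling must stay in the dish; stand the dish upright in the middle of the green mat again and let go, without disturbing the other things on the table.

Things in the scene. Friction and masses are not known exactly. Their poses are not given: they have to be found in the camera images.
- dish: blue two-section dish, orange fin, black handle; 0.14-0.23 kg. Origin: centre of its flat underside; z up; handle towards -x; one section at +y, the other at -y, parted by an upright divider 8 thick along x, up to z = 47. Foot 72 (x) by 98 (y), rim 34 high, 128 over the lips at +y and -y; end walls upright. It starts on the rest, its handle between the rest's cheeks
- dish_fin (a point): on the dish, point in the orange fin at dish (0, 0, 74): the fin is 10 thick (y), 40 long (x), standing from z = 47 to z = 86 above the divider. The ball tops are at z = 44. Dish centre of mass with both balls at about x = -12
- dish_handle (a point): on the dish, middle of the round straight black handle bar at dish (-100, 0, 58): 18 diameter, along the dish's x, free from x = -60 to x = -150, its axis 58 above the dish's underside. On the mat it can be gripped leaning to either side; grip firmly, the centre of mass is 85 away. Rolled by 75 degrees about it, the lower lip hangs 80 below the bar and the ball drops almost straight below the bar's line
- dish_mid (a point): in the dish's divider, at dish (0, 0, 24). The outer (+y, -y) walls lean out 25 degrees: a ball rolls out over its outer lip only when the dish is rolled about its x axis (or its handle) towards that side by over about 65 degrees; the other ball then lies on the divider and stays in until about 90 degrees
- meatball_center (a point): centre of the brown meatball, a hard ball 40 diameter, 35 g, in one of the dish's two sections (either)
- dumpling_center (a point): centre of the pale yellow dumpling, a hard ball 40 diameter, 35 g, in the other section
- empty_tray: the one empty white tray, in any of the four pockets of the carrier, fixed; outside 102 by 102, walls 3, 34 high, open on top; flange up to z = 37. Origin: centre of its underside, 4 above the table; axes along its sides
- carrier: aluminium tray carrier, fixed, 260 by 260, 34 high with four pockets 115 apart; origin under its centre. Three trays in it already hold a (fixed) meatball, whose top is 43 above the tray's underside
- rest: grey dish rest, fixed: slab 8 thick under the dish, same axes as the dish at the start; two cheeks 22 thick, 74 high, 40 apart (y), from x = -70 to x = -155, box the dish's handle in so that fingers cannot go beside it. The dish lifts straight up out of it
- mat: round green mat on the table, fixed, 170 diameter, 4 thick; origin under its centre
- sanitiser: white bottle, blue cap, 60 dia x 170 high, upright; origin under its centre; a bystander
- spice_jar: amber jar, red cap, 52 dia x 90 high, upright; origin under its centre; a bystander
- sauce_bowl: steel bowl, 100 dia x 50 high; origin under its centre; a bystander
- spatula: spatula lying flat; handle to its own -x; a bystander
- probe_cup: yellow plastic cup, 72 dia x 90 high, upright; origin under its centre; a bystander
- film_core: cardboard tube 80 dia x 70 high, upright; origin under its centre; a bystander
Not all that is in view belongs to the job. What is shaped like the dish but red is not meant.

How it is judged (in metres and radians):
On the way, in this order (a step that is already met when the one before it is completed fails the run):
1. the dish, held by its fin, is lifted clear of the rest (height (world z) of dish above 0.03 m and angle between dish's own z axis and vertical below 0.5 rad and distance between the grasp point and dish_fin below 0.045 m and contact force between the fingers and dish above 1 N), for 0.02 s.
2. the dish stands upright on the mat, let go, both balls in it (horizontal distance between dish and mat below 0.045 m and height (world z) of dish below 0.01 m and angle between dish's own z axis and vertical below 0.1 rad and contact force between the fingers and dish below 0.1 N and distance between each of dumpling_center, meatball_center and dish_mid below 0.075 m), for 0.2 s.
3. the dish, held by its handle, is tipped by more than 50 degrees (angle between dish's own z axis and vertical above 0.87 rad and distance between the grasp point and dish_handle below 0.065 m and contact force between the fingers and dish above 1 N), for 0.02 s.
4. the meatball lies in the empty tray, the dumpling is in the dish (x of meatball_center in the frame of empty_tray between -0.05 and 0.05 m and y of meatball_center in the frame of empty_tray between -0.05 and 0.05 m and z of meatball_center in the frame of empty_tray below 0.034 m and distance between dumpling_center and dish_mid below 0.075 m), for 0.2 s.
At the end, for the whole second after the job is handed in: The meatball lies inside the tray that was empty (its centre within 50 mm of the tray's middle along both sides and below its rim), the dumpling is in the dish, and the dish stands upright (within 0.1 rad) on the green mat, its centre within 45 mm of the mat's, let go and at rest (all of step 4 and horizontal distance between dish and mat below 0.045 m and height (world z) of dish below 0.01 m and angle between dish's own z axis and vertical below 0.1 rad and contact force between the fingers and dish below 0.1 N and linear speed of dish below 0.02 m/s and linear speed of meatball below 0.05 m/s); the robot touches nothing.
It fails at once if the dumpling leaves the dish (distance between dumpling_center and dish_mid above 0.09 m).
It fails at once if a bystander is pushed more than 30 mm (distance of any of sanitiser, spice_jar, sauce_bowl, spatula, probe_cup, film_core from where it was at the start of the episode above 0.03 m).
It also fails if it takes over 72 s, if anything falls off the work surface, if the arm or the gripper's body presses on something with over 40 N, if the wrist force passes 120 N, or if a joint passes its speed limit or range.

ROBOT

A 6-joint arm with a two-finger parallel gripper is mounted at the origin on the work surface. World frame = base frame: x ahead of the robot, y to its left, z up, the work surface at z = 0. Lengths are in mm, angles in degrees, forces in N, time in s.
With the tool pointing down it reaches from about 325 to 925 mm from the base axis. Payload 3.1 kg.
Tool frame: the origin (TCP) lies at the very end of the fingers, on their centre line; the grasp point (between the pads) lies grasp_offset behind it (grasp_offset is the distance from the TCP to the grasp point, in mm); z points along the fingers, y is the line along which they close (so a half turn about z gives the same grasp; the last joint's range is limited). The gripper opens to 85 mm and grips with 20 to 120 N. Pads are 22 mm wide; open, the fingers measure 114 mm over their backs; the gripper's body (76 mm by 85 mm) begins 54 mm behind the grasp point. The pads swing forward as they close: fully open they stand 13 mm farther back than shut.
Start: joints at [66.165, 12.427, 92.441, -0, 75.132, -6.429], TCP at [186.949, 596.397, 231.3] pointing down, gripper open.
Joint ranges: [-157.48, 157.48], [-44.54, 120.13], [17.64, 146.25], [-64.5, 244.5], [7.68, 150.69], [-147.95, 147.95]. Speed limits (degrees/s): [159.86, 159.86, 180, 180, 180, 180].

INTERFACE

Orientations are given as [roll, pitch, yaw] about the fixed x, y, z axes, in that order (R = Rz(yaw) Ry(pitch) Rx(roll)).
In Python, from station import * gives the robot as it stands. Calls block until the motion is done:
- goto(position, orientation): joint-space move of the TCP to a pose.
- move_l(position, attitude=None, speed=150): straight line of the TCP; attitude=None keeps the orientation; speed is the mean speed in mm/s.
- move_j(angles): joint-space move.
- grip(opening, squeeze=None): finger opening in mm; squeeze is the grip in N (None keeps the last); returns when the fingers have stopped.
- wait(seconds).
- solve_ik(position, orientation): joint angles nearest the present ones, or None.
- get_obs(): the state.
- get_image(name): name is "side" or "top"; returns the picture (480x640x3 uint8, red, green, blue); there is no depth.
- get_calibration(name): a dict with "fx", "fy", "cx", "cy" (pixels), "R" (3x3) and "t" (3): a world point X has camera coordinates R X + t. Camera axes: x right, y down, z forward; pixel columns grow to the right and rows downward; lengths in mm; the calibration is good to about 2 mm. A picture is of the moment at which its call begins. get_calibration takes no time and is no camera call.
A pose or a line that the arm cannot do raises Unreachable and nothing moves.
- sign_off(): hands the job in; it is judged then, once.
Trained networks look in the newest picture that a camera, given by its name, has taken for a name from the list of things; names that differ only in an ending like _2 or _b are one class to them, and where a whole thing is asked for, a point or a joint stands for the part that bears it (a point fixed in the world has none). Each returns a list of dicts, best first, with "score" (0 to 1); they miss things now and then, are a little off and sometimes report something else, mostly with a low value. They report only what shows in the picture. A call takes as long as a camera call. They do not tell look-alikes from the thing itself.
- spot_in(name, camera): "extent" ([centre column, centre row, width, height] in pixels, round what is visible of it).
- regions_of(name, camera): "region" (480x640 bool, what is visible of it) and "extent" ([centre column, centre row, width, height] in pixels, round what is visible of it).
The state is a dict: "t": time; "joint_pos": joint angles; "qvel": joint speeds; "effort": joint torques, N m; "tcp_pos": TCP position; "ee_rot": TCP orientation; "wrist_force": force on the tool from outside, world axes, zero at the start; "moment": the same for the moment, N m; "grip_width": finger opening in mm; "grip_force": force on a finger pad.
Only numpy, scipy, OpenCV 4.12 (cv2) and the standard library are available. Lean on these libraries where they do the work, as an engineer would, in place of code of your own. Each camera call takes 0.05 s, during which the arm holds its last target. There are 200 camera calls.

## Working session

There is one attempt and no reset: what is moved stays moved. The work goes in short steps, each a Python script; the robot and the scene stay as the last script left them, time stands still between calls to the robot, and variables do not carry over. Pictures are saved under pics/ and viewed, at most 10 in all, crops included, and the job is handed in when it is done.

```bash
mkdir -p pics; ls; python3 - <<'E'
from station import *
import cv2,numpy as np
for c in("top","side"):
    im=get_image(c); cv2.imwrite(f"pics/{c}0.png",im[:,:,::-1]); k=get_calibration(c)
    print(c,k['fx'],k['fy'],k['cx'],k['cy'],np.round(k['R'],4).tolist(),np.round(k['t'],1))
    for n in("dish","dish_fin","dish_handle","meatball_center","dumpling_center","empty_tray","carrier","rest","mat"):
        print(n,[(np.round(d["extent"]).tolist(),round(d["score"],2)) for d in spot_in(n,c)[:4]])
o=get_obs();print(o['t'],o['tcp_pos'],o['ee_rot'],o['grip_width']);print([x for x in dir() if 'off' in x], grasp_offset if 'grasp_offset' in globals() else o.get('grasp_offset'))
E
```

```text
pics
top 565.6046454595596 565.6046454595596 324.5194158673833 234.65391168695726 [[-0.0159, -0.9999, 0.0027], [-0.9919, 0.0154, -0.126], [0.1259, -0.0046, -0.992]] [ -12.1  516.9 1787.7]
dish [([418.0, 231.0, 43.0, 56.0], 0.96), ([423.0, 315.0, 45.0, 63.0], 0.95)]
dish_fin [([421.0, 231.0, 46.0, 60.0], 0.62)]
dish_handle [([423.0, 314.0, 44.0, 65.0], 0.97), ([416.0, 230.0, 44.0, 57.0], 0.59), ([414.0, 247.0, 32.0, 39.0], 0.29)]
meatball_center []
dumpling_center [([419.0, 231.0, 43.0, 59.0], 0.26)]
empty_tray [([259.0, 196.0, 39.0, 37.0], 0.58)]
carrier [([245.0, 217.0, 92.0, 84.0], 0.93)]
rest [([415.0, 246.0, 29.0, 40.0], 0.81), ([426.0, 215.0, 10.0, 12.0], 0.72)]
mat [([348.0, 235.0, 52.0, 45.0], 0.95)]
side 481.66291570156517 481.66291570156517 322.6187486245721 233.29651748484977 [[0.9584, -0.2848, 0.0176], [-0.1578, -0.5802, -0.799], [0.2378, 0.763, -0.601]] [-510.2  111.  1300.8]
dish [([247.0, 344.0, 85.0, 59.0], 0.96), ([359.0, 308.0, 87.0, 47.0], 0.73), ([268.0, 248.0, 100.0, 25.0], 0.68)]
dish_fin [([250.0, 344.0, 89.0, 53.0], 0.94), ([358.0, 310.0, 88.0, 49.0], 0.85), ([413.0, 258.0, 22.0, 35.0], 0.66)]
dish_handle [([246.0, 346.0, 88.0, 56.0], 0.65)]
meatball_center [([382.0, 315.0, 13.0, 16.0], 0.68), ([269.0, 250.0, 98.0, 27.0], 0.43)]
dumpling_center []
empty_tray [([339.0, 194.0, 39.0, 22.0], 0.63)]
carrier [([318.0, 198.0, 100.0, 61.0], 0.61)]
rest [([356.0, 314.0, 86.0, 48.0], 0.76)]
mat []
1.0 [186.95644999 596.4039147  231.32185296] [ 1.79998035e+02 -8.40361668e-05  1.62593408e+02] 85.33229786476997
['grasp_offset', 'sign_off'] 18.700000000000003
```

```bash
python3 - <<'E'
import cv2,numpy as np
t=cv2.imread("pics/top0.png")[150:370,190:480]; s=cv2.imread("pics/side0.png")[140:390,180:480]
cv2.imwrite("pics/tc.png",cv2.resize(t,(790,599),interpolation=cv2.INTER_CUBIC)); cv2.imwrite("pics/sc.png",cv2.resize(s,(719,599),interpolation=cv2.INTER_CUBIC))
E
```

```text
(no output)
```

View pics/tc.png

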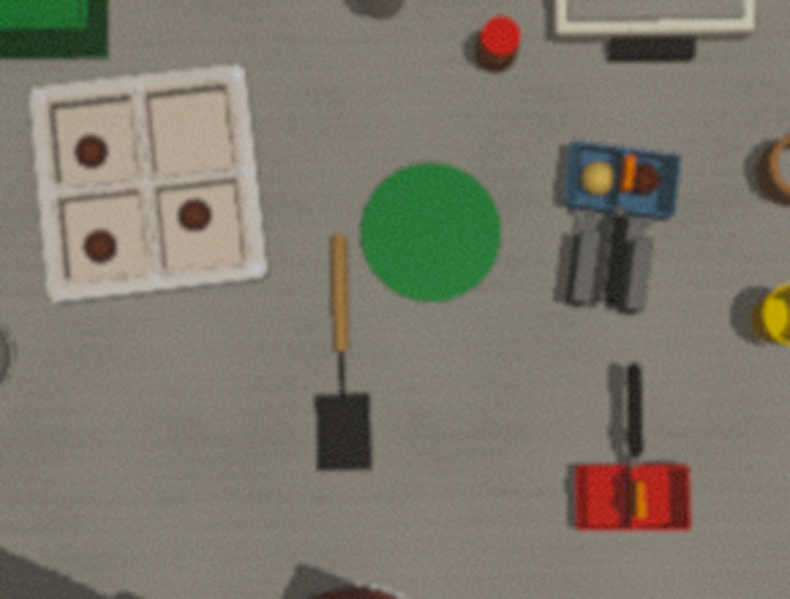

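View pics/sc.png

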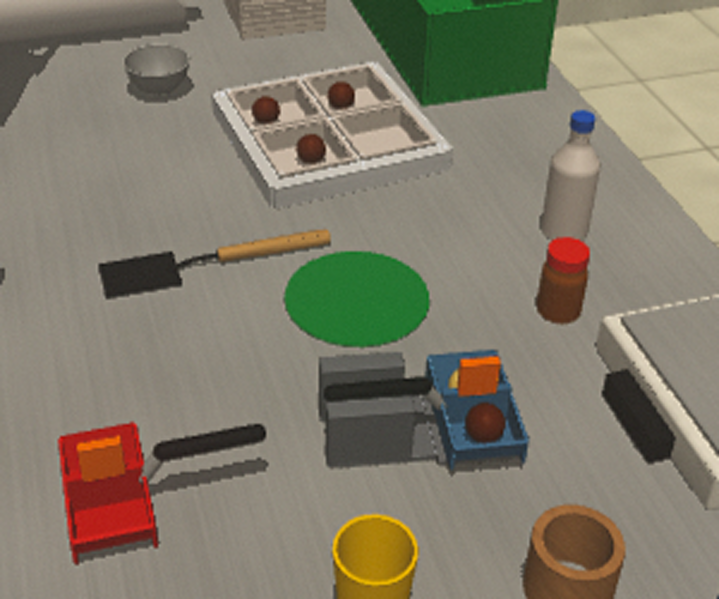

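View pics/top0.png

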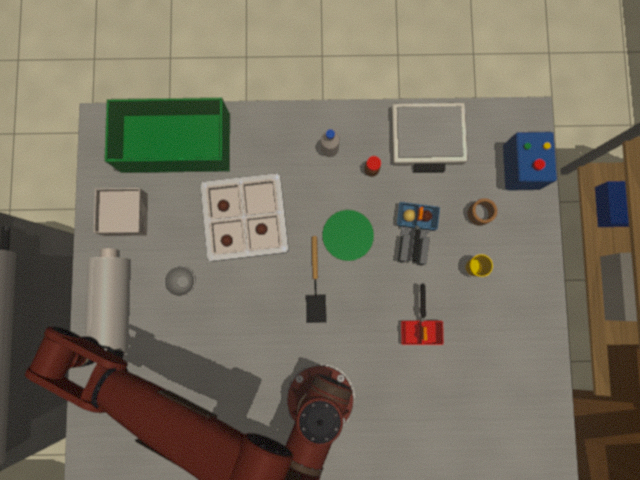

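The dish's handle points towards the robot. The dumpling is at dish +y (top px ~409,215) and the meatball at −y (~427,215). The mat is at (348,235) and the empty tray is the carrier's upper-right pocket (~259,197). Next I'll fit the poses.

```bash
cat > h.py <<'E'
from station import *
import cv2,numpy as np
from scipy.optimize import minimize
from scipy.spatial.transform import Rotation as Rn
def proj(c,X):
    k=get_calibration(c); p=np.atleast_2d(X)@np.array(k['R']).T+np.array(k['t'])
    return np.c_[k['fx']*p[:,0]/p[:,2]+k['cx'],k['fy']*p[:,1]/p[:,2]+k['cy']]
def back(c,uv,z):
    k=get_calibration(c);R=np.array(k['R']);t=np.array(k['t'])
    o=-R.T@t; d=R.T@np.array([(uv[0]-k['cx'])/k['fx'],(uv[1]-k['cy'])/k['fy'],1]); return o+d*(z-o[2])/d[2]
def box(x0,x1,y0,y1,z0,z1): return np.array([[x,y,z] for x in(x0,x1) for y in(y0,y1) for z in(z0,z1)],float)
def hull(c,pts,S=4):
    m=np.zeros((480*S,640*S),np.uint8); cv2.fillConvexPoly(m,cv2.convexHull(np.round((proj(c,pts)+.5)*S-.5).astype(np.int32)),1)
    return cv2.resize(m.astype(np.float32),(640,480),interpolation=cv2.INTER_AREA)
def tf(P,x,y,yaw,z): return P@Rn.from_euler('z',yaw,degrees=True).as_matrix().T+[x,y,z]
FOOT=np.r_[box(-36,36,-49,49,0,0),box(-36,36,-64,64,34,34)]
def colmask(im,lo,hi):
    return cv2.inRange(cv2.cvtColor(im,cv2.COLOR_RGB2HSV),lo,hi)>0
def near(m,uv,r):
    q=np.zeros(m.shape,np.uint8);cv2.circle(q,(int(uv[0]),int(uv[1])),r,1,-1);return m&(q>0)
def find_dish(ims,guess,z):
    """fit x,y,yaw of the blue body (hull of blue+orange-free parts) in both cameras"""
    T={}
    for c,im in ims.items():
        b=near(colmask(im,(98,90,25),(115,255,255)),proj(c,[guess[0],guess[1],z+20])[0],55)
        h=cv2.convexHull(np.argwhere(b)[:,::-1].astype(np.int32)); m=np.zeros(b.shape,np.uint8);cv2.fillConvexPoly(m,h,1);T[c]=m
    f=lambda p:sum(np.abs(hull(c,tf(FOOT,*p,z))-T[c]).sum()/T[c].sum() for c in T)
    best=min((minimize(f,[guess[0],guess[1],guess[2]+a],method='Nelder-Mead',options=dict(initial_simplex=np.array([guess[0],guess[1],guess[2]+a])+np.array([[0,0,0],[15,0,0],[0,15,0],[0,0,8]]))) for a in(-8,0,8)),key=lambda r:r.fun)
    return best.x,best.fun
def fin(ims,guess,z):
    out={}
    for c,im in ims.items():
        m=near(colmask(im,(5,180,120),(18,255,255)),proj(c,[guess[0],guess[1],z+70])[0],25); out[c]=(np.argwhere(m).mean(0)[::-1],m.sum())
    return out
E
python3 - <<'E'
from h import *
ims={c:cv2.imread(f"pics/{c}0.png")[:,:,::-1].copy() for c in("top","side")}
# mat
for c in ims:
    m=near(colmask(ims[c],(50,100,40),(75,255,255)),proj(c,back("top",(348,235),4))[0],70).astype(np.uint8)
    cs=max(cv2.findContours(m,0,1)[0],key=cv2.contourArea); e=cv2.fitEllipse(cs);print("mat",c,e,back(c,e[0],4))
g=back("top",(418,216),30);print(g)
d,f=find_dish(ims,[g[0],g[1],0],8);print("dish",d,f)
for c,v in fin(ims,d,8).items(): print(c,v,proj(c,tf(np.array([[0,0,68]]),*d,8)))
# dish checks with handle (top)
m=near(ims['top'].max(2)<45,(422,245),22);p=np.argwhere(m)[:,::-1];print("handle px",len(p),p.mean(0),proj('top',tf(np.array([[-60,0,58],[-100,0,58],[-150,0,58.]]),*d,8)))
# carrier
for c,s in(("top",(245,217)),):
    w=near((ims[c].min(2)>150),s,62).astype(np.uint8); h=cv2.convexHull(cv2.findNonZero(w)); r=cv2.minAreaRect(h);print(c,r,back(c,r[0],37))
    print([back(c,q,37)[:2].round() for q in cv2.boxPoints(r)])
E
```

```text
mat top ((347.630615234375, 234.8073272705078), (49.09469223022461, 49.71726989746094), 111.12689971923828) [518.6122849  -95.90734069   4.        ]
mat side ((328.54638671875, 264.2882080078125), (38.74544143676758, 59.49201965332031), 91.71349334716797) [ 518.63857212 -104.01220194    4.        ]
[ 573.17244106 -323.88333447   30.        ]
dish [ 575.66452898 -322.2462628    -9.73219032] 0.21307028068644562
top (array([420.45833333, 213.20833333]), np.int64(48)) [[419.87994905 212.91708206]]
side (array([379.33471074, 296.48760331]), np.int64(242)) [[379.18667789 294.8529443 ]]
handle px 140 [416.04285714 246.49285714] [[416.83233626 231.94256447]
 [415.14555502 244.36812664]
 [413.02374535 259.9982968 ]]
top ((243.27920532226562, 216.56808471679688), (78.74456024169922, 80.58969116210938), 83.48019409179688) [578.91863775 240.6511806   37.        ]
[array([695., 385.]), array([721., 125.]), array([465.,  98.]), array([440., 354.])]
```

```bash
python3 - <<'E'
from h import *
ims={c:cv2.imread(f"pics/{c}0.png")[:,:,::-1].copy() for c in("top","side")}
a=np.linspace(0,6.28,60);C=np.c_[85*np.cos(a),85*np.sin(a),0*a]
def fit(P,T,p0,z,cams):
    g=lambda p:sum(np.abs(hull(c,tf(P,*(p if len(p)==3 else [*p,0]),z))-T[c]).sum()/T[c].sum() for c in cams)
    s=np.array(p0)+np.vstack([np.zeros(len(p0)),np.diag([12,12,6][:len(p0)])]); r=minimize(g,p0,method='Nelder-Mead',options=dict(initial_simplex=s)); return r.x.round(1),round(r.fun,3)
def hm(m):
    q=np.zeros(m.shape,np.uint8);cv2.fillConvexPoly(q,cv2.convexHull(cv2.findNonZero(m.astype(np.uint8))),1);return q
T={c:hm(near(colmask(ims[c],(50,100,40),(75,255,255)),proj(c,[518,-98,4])[0],45)) for c in ims}
for cs in(("top",),("side",),("top","side")): print("mat",cs,fit(C,T,[518,-97],4,cs))
T={}
for c in ims:
    n=get_image(c); r=regions_of("carrier",c)[0]["region"]; T[c]=hm(r)
for cs in(("top",),("side",),("top","side")): print("carrier",cs,fit(box(-130,130,-130,130,0,34),T,[579,241,5.7],0,cs))
w=near(colmask(ims["top"],(0,0,150),(180,255,255)),(259,197),40)
# meatball positions check: centre z=4+3+20
for c in ims:
  for d in ([-57.5,57.5],[-57.5,-57.5],[57.5,57.5],[57.5,-57.5]):
    print(c,d,proj(c,tf(np.array([[*d,27.]]),579,241,5.7,0)).round(1))
m=near(colmask(ims["top"],(0,60,20),(12,255,120)),(245,217),45).astype(np.uint8);print(cv2.connectedComponentsWithStats(m)[2:])
m=near(colmask(ims["side"],(0,60,20),(12,255,150)),(318,198),45).astype(np.uint8);print(cv2.connectedComponentsWithStats(m)[2:])
E
```

```text
mat ('top',) (array([518.6, -96.3]), np.float64(0.045))
mat ('side',) (array([ 520. , -100.2]), np.float64(0.022))
mat ('top', 'side') (array([519.9, -98.9]), np.float64(0.084))Traceback (most recent call last):
  File "<stdin>", line 13, in <module>
IndexError: list index out of range
```

```bash
cat >> h.py <<'E'
def att(yaw,lean=0,flip=0):
    """tool attitude: closing along dish y, rolled by lean about dish x"""
    M=Rn.from_euler('z',yaw,degrees=True)*Rn.from_euler('x',lean,degrees=True)*Rn.from_euler('x',180,degrees=True)*Rn.from_euler('z',180*flip,degrees=True)
    return M
def pose(gp,yaw,lean=0,flip=0):
    M=att(yaw,lean,flip); return (np.array(gp,float)+grasp_offset*M.as_matrix()[:,2]).tolist(), M.as_euler('xyz',degrees=True).tolist()
E
python3 - <<'E'
from h import *
im=get_image("top"); r=regions_of("carrier","top")
for q in r[:1]:
    m=q["region"].astype(np.uint8); T=np.zeros_like(m);cv2.fillConvexPoly(T,cv2.convexHull(cv2.findNonZero(m)),1)
    P=box(-130,130,-130,130,0,34); f=lambda p:np.abs(hull("top",tf(P,*p,0))-T).sum()/T.sum()
    s=minimize(f,[579,241,5.7],method='Nelder-Mead',options=dict(initial_simplex=np.array([579,241,5.7])+np.array([[0,0,0],[12,0,0],[0,12,0],[0,0,6]])));print("carrier",s.x,s.fun)
m=near(colmask(im,(0,60,20),(14,255,130)),(245,217),40).astype(np.uint8)
n,_,st,ce=cv2.connectedComponentsWithStats(m);print([(c.round(1),back("top",c,27).round(0)[:2]) for s,c in zip(st,ce) if 15<s[4]<400])
K=tf(np.array([[a,b,27.] for a in(57.5,-57.5) for b in(57.5,-57.5)]),579,241,5.7,0);print(K.round())
tr=tf(np.array([[57.5,-57.5,0]]),579,241,5.7,0)[0]
for fl in(0,1):
    print('fin',fl,[solve_ik(*pose([575,-322,82+dz],-9.7,0,fl)) is not None for dz in(0,90)])
    for ym in range(-90,91,30):
        D=lambda dx,ctr,z,l,y:pose(ctr[:2]+(Rn.from_euler('z',y,degrees=True).apply([dx,0,0]))[:2].tolist()+[z] if 0 else [*(np.array(ctr[:2])+Rn.from_euler('z',y,degrees=True).apply([dx,0,0])[:2]),z],y,l,fl)
        print(fl,ym,'fin@mat',solve_ik(*D(-8,(519,-98),78,0,ym)) is not None,
         'handle@mat',''.join('.X'[solve_ik(*D(-95,(519,-98),62,l,ym)) is not None] for l in range(-60,61,10)),
         'tray',''.join('.X'[solve_ik(*D(-95,tr,140,l,ym)) is not None] for l in range(-60,81,10)))
E
```

```text
carrier [580.95295182 239.62832556   5.77737065] 0.03382623071271124
[(array([222.9, 205.1]), array([619., 308.])), (array([261.2, 228.6]), array([540., 184.])), (array([226.4, 239.8]), array([505., 296.]))]
[[631. 304.  27.]
 [642. 189.  27.]
 [516. 293.  27.]
 [527. 178.  27.]]
fin 0 [True, True]
0 -90 fin@mat False handle@mat ..........XXX tray .........XX.XXX
0 -60 fin@mat True handle@mat .....XXXXXXXX tray ..........XXXXX
0 -30 fin@mat True handle@mat .XXXXXXXXXXXX tray ....XXXXXXXXXXX
0 0 fin@mat True handle@mat .XXXXXXXXXXXX tray XXXXXXXXXXXXXXX
0 30 fin@mat True handle@mat ...XXXXXXXXXX tray .XXXXXXXXXXXXXX
0 60 fin@mat True handle@mat ...XXXXXXXXXX tray ..XXXXXXXXXXXXX
0 90 fin@mat True handle@mat .XXXXXXXXXXXX tray ..XXXXXXXXXXXXX
fin 1 [True, True]
1 -90 fin@mat True handle@mat XXXXXXXXXXX.. tray XXXXXXXXXXX.X..
1 -60 fin@mat True handle@mat XXXXXXXXXXXX. tray XXXXXXXXXXXXX..
1 -30 fin@mat True handle@mat XXXXXXXXXXXX. tray XXXXXXXXXXXXXX.
1 0 fin@mat True handle@mat .XXXXXXXXXX.. tray XXXXXXXXXXXXXXX
1 30 fin@mat True handle@mat ...XXXX...... tray .XXXXXXXXXXXXXX
1 60 fin@mat False handle@mat XX........... tray ..XXXXX........
1 90 fin@mat False handle@mat XXXXXX....... tray X..............
```

```bash
python3 - <<'E'
from h import *
d=[575.7,-323,-9.7]
gx=tf(np.array([[-8,0,74.]]),*d,8)[0]
p,o=pose(gx+[0,0,130],d[2]); goto(p,o)
p,o=pose(gx,d[2]); move_l((np.array(p)+[0,0,40]).tolist(),o,200); move_l(p,o,60)
s=get_obs();print(s['wrist_force'].round(1) if hasattr(s['wrist_force'],'round') else s['wrist_force'],s['t'])
grip(0,60); s=get_obs();print(s['grip_width'],s['grip_force'],s['wrist_force'],s['tcp_pos'])
move_l((np.array(p)+[0,0,40]).tolist(),None,60); s=get_obs();print(s['grip_width'],s['grip_force'],s['wrist_force'],s['moment'],s['t'])
cv2.imwrite("pics/s1.png",cv2.resize(get_image("side")[180:400,230:480,::-1],(680,598)))
E
```

```text
[-0.6 -0.5  0.4] 6.1833
9.146735445234611 60.118364095687866 [-1.01152268 -2.068827    0.36969682] [ 567.79915208 -321.8575191    63.30514771]
9.327269687433866 59.771811962127686 [ 1.00280809 -0.29325931 -3.4779173 ] [ 0.0315003  -0.02502937  0.04558762] 7.675
```

View pics/s1.png

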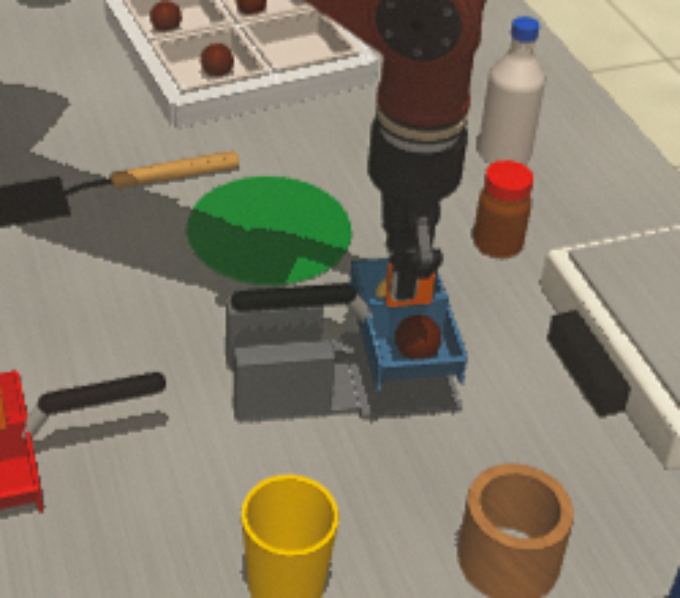

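The dish is lifted level by its fin with both balls in it. Next I carry it to the mat.

```bash
python3 - <<'E'
from h import *
s=get_obs(); p=list(s['tcp_pos']); p[2]=163; move_l(p,None,150)
g=np.array([519-8,-98,79.])
p,o=pose(g+[0,0,90],0); move_l(p,o,120); p,o=pose(g+[0,0,15],0); move_l(p,o,80); p,o=pose(g-[0,0,0.5],0); move_l(p,o,25)
s=get_obs();print(s['wrist_force'],s['t'])
grip(60); wait(.2); p[2]+=120; move_l(p,None,150)
ar=pose([429,-98,220],0,-35); move_l([p[0]-180,p[1]+60,p[2]+20],None,300)
s=get_obs();print(s['wrist_force'],s['t'])
ims={c:get_image(c) for c in("top","side")}
d,f=find_dish(ims,[519,-98,0],4);print(d,f)
for c,v in fin(ims,d,4).items(): print(c,v,proj(c,tf(np.array([[0,0,68]]),*d,4)))
cv2.imwrite("pics/s2.png",np.hstack([cv2.resize(ims["side"][180:380,220:420,::-1],(400,400)),cv2.resize(ims["top"][130:330,250:450,::-1],(400,400))]))
E
```

```text
[-2.24354031e-03  9.41038541e-01 -2.52573886e+00] 12.2
[-0.29708669 -0.63204197  0.98508089] 14.6667
[ 5.20177444e+02 -9.51855136e+01  1.29619646e-01] 0.2756283788785661
top (array([348.89189189, 232.54054054]), np.int64(37)) [[348.32326738 231.60535087]]
side (array([328.35, 244.82]), np.int64(200)) [[328.75740277 243.11410902]]
```

View pics/s2.png

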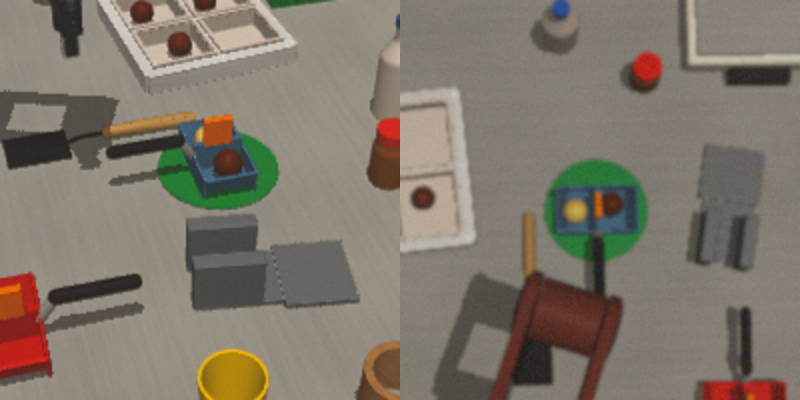

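The dish stands on the mat, with the dumpling at +y and the meatball at −y. Next I grip the handle, leaning −35°.

```bash
python3 - <<'E'
from h import *
g=np.array([427,-97,62.]); L=-35
M=att(0,L).as_matrix()[:,2]
grip(50)
goto(*pose(g-M*110,0,L)); p,o=pose(g-M*35,0,L); move_l(p,o,150); p,o=pose(g,0,L); move_l(p,o,50)
s=get_obs();print(s['wrist_force'],s['t'])
grip(0,120); s=get_obs();print(s['grip_width'],s['grip_force'],s['wrist_force'])
p,o=pose(g+[0,0,30],0,L); move_l(p,o,50); s=get_obs();print(s['grip_width'],s['grip_force'],s['wrist_force'],s['t'])
im=get_image("side");cv2.imwrite("pics/s3.png",cv2.resize(im[160:340,220:420,::-1],(660,594)))
E
```

```text
[ 0.03907141  0.22045848 -0.07617003] 17.3167
14.476321878149893 117.10885763168335 [-0.62886933  0.25300815  4.21873975]
14.513413942302114 117.40973353385925 [-0.02966873 -0.10277097 -2.24689401] 18.4917
```

View pics/s3.png

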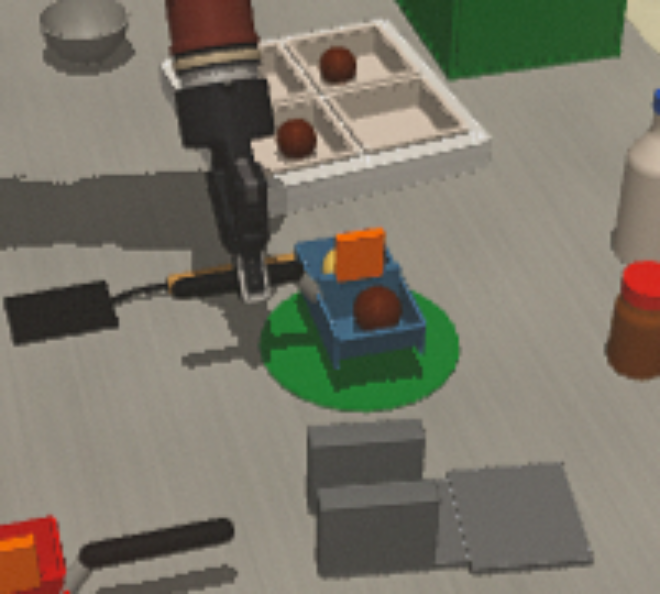

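```bash
python3 - <<'E'
from h import *
L=-35
p,o=pose([427,-97,165],0,L); move_l(p,o,120)
p,o=pose([551,188,165],0,L); move_l(p,o,130)
p,o=pose([551,188,140],0,L); move_l(p,o,80); wait(.3)
for a in range(5,71,5):
    p,o=pose([551,188,140],0,L+a); move_l(p,o,12 if a<60 else 6)
print(get_obs()['t'])
for a in(72.5,75):
    p,o=pose([551,188,140],0,L+a); move_l(p,o,4)
wait(.6); s=get_obs();print(s['t'],s['wrist_force'],s['grip_width'])
a=get_image("side");b=get_image("top")
cv2.imwrite("pics/s4.png",np.hstack([cv2.resize(a[100:280,240:440,::-1],(500,450)),cv2.resize(b[150:270,190:270,::-1],(300,450))]))
E
```

```text
27.0
28.3 [-0.22187112 -0.54555391 -2.75135405] 14.192819013377678
```

View pics/s4.png

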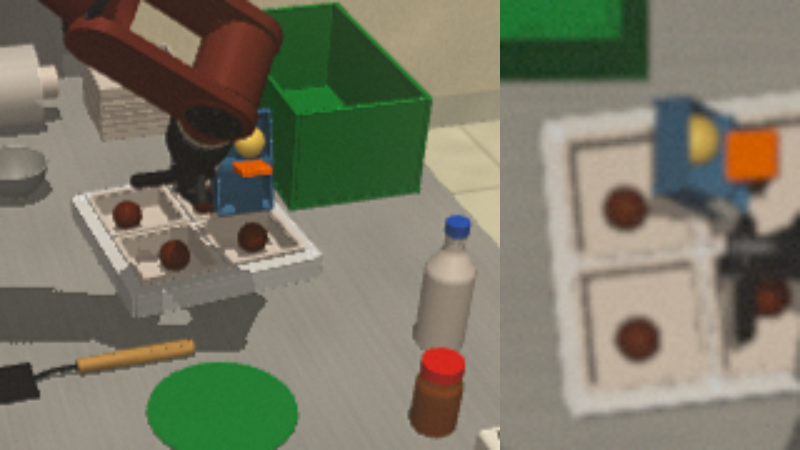

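The meatball lies in the empty tray and the dumpling is still in the dish. Next I roll the dish back and return it to the mat.

```bash
python3 - <<'E'
from h import *
L=-35
for a in range(70,-1,-5):
    p,o=pose([551,188,145],0,L+a); move_l(p,o,12)
p,o=pose([551,188,165],0,L); move_l(p,o,80)
p,o=pose([427,-98,150],0,L); move_l(p,o,130)
p,o=pose([427,-98,76],0,L); move_l(p,o,100)
a=get_image("side");b=get_image("top"); print(get_obs()['t'])
cv2.imwrite("pics/s5.png",np.hstack([cv2.resize(a[180:340,240:400,::-1],(400,400)),cv2.resize(b[180:300,190:310,::-1],(400,400))]))
E
```

```text
36.8083
```

View pics/s5.png

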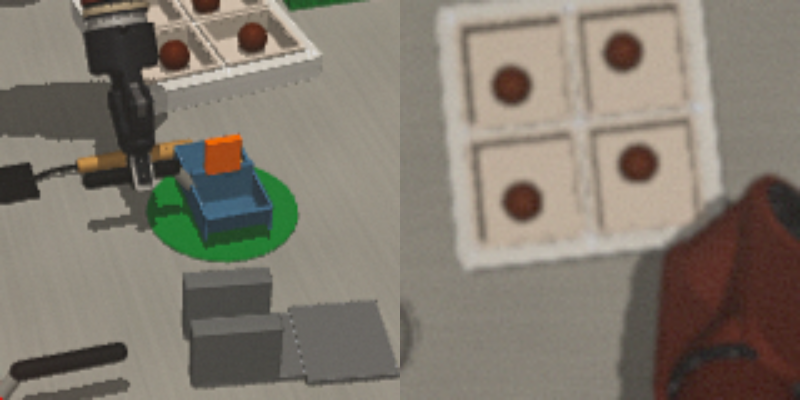

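The meatball is well inside the tray, and the dish is level just above the mat. Next I set it down and release.

```bash
python3 - <<'E'
from h import *
L=-35; g=np.array([427,-98,61.8]); M=att(0,L).as_matrix()[:,2]
for z in np.arange(70,61,-1):
    p,o=pose([427,-98,z],0,L); move_l(p,o,20); w=get_obs()['wrist_force']; 
    if w[2]>1: print("touch",z,w); break
print(w)
grip(50); wait(.2); q=np.array(p); move_l((q-M*120).tolist(),None,100); wait(.2)
move_l((q-M*120+[-80,120,60]).tolist(),None,200); wait(.5)
ims={c:get_image(c) for c in("top","side")}; print(get_obs()['t'],get_obs()['wrist_force'])
d,f=find_dish(ims,[519,-98,0],4);print(d,f)
cv2.imwrite("pics/s6.png",np.hstack([cv2.resize(ims["side"][150:350,220:420,::-1],(400,400)),cv2.resize(ims["top"][130:330,200:400,::-1],(400,400))]))
E
```

```text
touch 62 [-2.14171237 -0.79255111  5.49125634]
[-2.14171237 -0.79255111  5.49125634]
42.975 [-0.30765312 -0.04322353 -0.49876104]
[ 5.18940805e+02 -9.69029457e+01 -1.47233075e-01] 0.2752981407947957
```

View pics/s6.png

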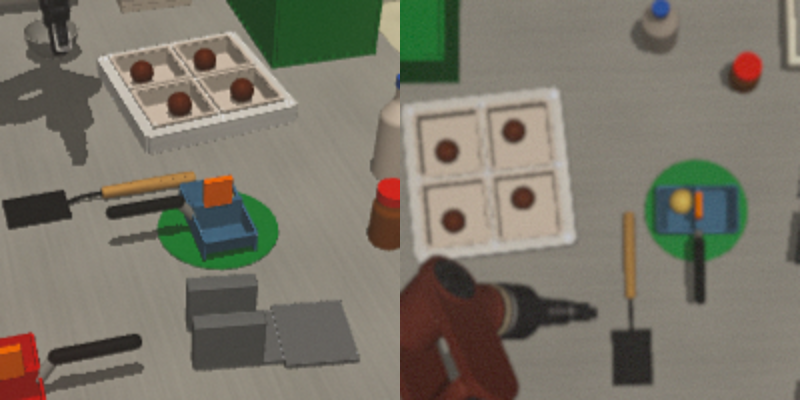

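The dish stands upright in the middle of the mat with the dumpling in it. The meatball is in the tray, and the bystanders have not moved.

```bash
python3 -c "
from station import *
print(sign_off())"
```

```text
the job is handed in; nothing more can be done
None
```

The job is handed in: in the last pictures the meatball lay in the formerly empty tray, and the dish, with the dumpling in it, stood released and upright about 2 mm from the mat's centre; `sign_off()` returned no verdict.

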